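# Take the hot lid off the sterilising pot with the lid lifter

## Robot

A 6-joint arm with a two-finger parallel gripper is mounted at the origin on a cart in front of the work surface, level with it; the furniture and walls round the work are solid. World frame = base frame: x ahead of the robot, y to its left, z up, the work surface at z = 0. Lengths are in m, angles in rad, forces in N, time in s.
With the tool pointing down it reaches from about 0.25 to 0.725 m from the base axis. Payload 9.7 kg.
Tool frame: the origin (TCP) lies between the finger pads; the fingertips stand 17 mm ahead of it and the grasp point (between the pads) lies 2 mm behind it; z points along the fingers, y is the line along which they close (so a half turn about z gives the same grasp; the last joint's range is limited). The gripper opens to 85 mm and grips with 20 to 120 N. Pads are 22 mm wide; open, the fingers measure 114 mm over their backs; the gripper's body (76 mm by 85 mm) begins 54 mm behind the grasp point. The pads swing forward as they close: fully open they stand 13 mm farther back than shut.
Start: joints at [0, 0.087, 0.176, 1.66, 0, 1.571], TCP at [0.55, -0, 0.213] pointing down, gripper open.
Joint ranges: [-3.13, 3.13], [-0.85, 1.81], [-1.15, 1.24], [-2.2, 2.28], [-1.44, 1.52], [-3.14, 3.14]. Speed limits (rad/s): [2.22, 2.22, 2.57, 3.14, 3.14, 3.14].

## Interface

Orientations are given as a rotation vector (axis times angle).
In Python, from workcell import observe, grab_frame, finish_job, outline_of gives the robot as it stands. The module is installed in compiled form; this text tells all that it offers.
- The arm moves only by the shell command python3 -m pendant 'ROWS' [OPENING]. ROWS is JSON, a list of rows, each a list of 6 numbers: the shift along the tool's x, y, z in units of 0.2 m (1.0 is 0.2 m), then the turn, a rotation vector about the tool's x, y, z in units of 90 degrees (1.0 is 90 degrees). In form: [[tx, ty, tz, rx, ry, rz], ...]. A call has 1 to 10 rows; each row is the pose to reach, as a shift and turn from the pose commanded when the call began, along the tool's axes at that moment; what a row does not reach only later rows make up. A row lasts 1/12 s, in which the tool goes at most 41.7 mm and 7.16 degrees, less where a joint would pass 70% of its speed; a pose out of reach is approached as far as the arm can. A call with a number of a shift or a turn outside -1 to 1 is refused whole. A call with a gripper value outside its range is refused whole. OPENING is the opening, from 0 (shut) to 1 (fully open), set as the call begins (- or left out, the last holds). The fingers move at their own pace and stop on an object; the grip force is fixed at half the most. Time passes only in rows, so rows that repeat a pose let the fingers close. It gives the time, the measured TCP pose, the force, the opening and the grip force at its end, in the units of the state.
- observe(): the state, without advancing time (a new reading comes with each control period).
- grab_frame(name): name is "scene" or "side" or "wrist"; returns a dict with "color" (420x560x3 uint8, red, green, blue), "z_map" (420x560 float32, m along the optical axis (not along the pixel's ray), 0 where there is no reading), "fx", "fy", "cx", "cy" (pixels), "rvec" (rotation vector, rad) and "tvec" (3), from world to camera coordinates, as OpenCV has them. Camera axes: x right, y down, z forward; pixel columns grow to the right and rows downward; lengths in m; the calibration is good to about 2 mm. A picture is of the moment at which its call begins.
- finish_job(): hands the job in; it is judged then, once.
Trained networks look in a picture, given as the dict that the camera call returned (one of the last four; its "shot" number tells which), for a name from the list of things; names that differ only in an ending like _2 or _b are one class to them, and where a whole thing is asked for, a point or a joint stands for the part that bears it (a point fixed in the world has none). Each returns a list of dicts, best first, with "confidence" (0 to 1); they miss things now and then, are a little off and sometimes report something else, mostly with a low value. They report only what shows in the picture. A call takes as long as a camera call. They do not tell look-alikes from the thing itself.
- outline_of(picture, thing): "pixels" (420x560 bool, what is visible of it) and "extent" ([left, top, width, height] in pixels, round what is visible of it).
The state is a dict: "time_s": time; "qpos": joint angles; "qvel": joint speeds; "effort": joint torques, N m; "position": TCP position; "orientation": TCP orientation; "wrist_force": force on the tool from outside, world axes, zero at the start; "ft_torque": the same for the moment, N m; "width": finger opening in m; "grasp_force": force on a finger pad.
Only numpy, scipy, OpenCV 4.12 (cv2) and the standard library are available. Lean on these libraries where they do the work, as an engineer would, in place of code of your own. Each camera call takes 0.05 s, during which the arm holds its last target. There are 200 camera calls.

## Task

The lid of the steel pot on the hotplate is hot: take the free-standing lid lifter by its grip, hook its tongue under the lid's loop handle, lift the lid off level and lay it down flat in the middle of the round cork mat, never touching the lid with the gripper or the arm. Then stand the lifter upright on the bare worktop and let go of it. Leave the knobbed rotor lid and the beaker where they are.

Things in the scene. Friction and masses are not known exactly. Their poses are not given: they have to be found in the camera images.
- lifter: Lid lifter, loose, 0.15 kg, 73 mm long (x), 60 mm wide (y), 112 mm tall, C-shaped from the side, open to the front between tongue (z = 5 mm) and grip (z = 70 mm). It stands by itself on its flat steel foot. Origin: underside of the foot, below the grip; z up, x forward along the tongue. Stem: x = -36 to -27 mm, 16 mm wide. Back of the foot: crossbar 60 mm wide, 5 mm thick, x = -40 to -22 mm
- lifter_grip (a point): On the lifter's axis, 93 mm above its origin, in the black grip block on top: z = 70 to 112 mm above the foot's underside, x = -37 to +27 mm, 22 mm thick in y. Take it from above, fingers closing along the lifter's y
- lifter_tongue (a point): Top face of the lifter's tongue, 5 mm above the lifter's origin, where the loop's bar should lie. Tongue: 18 mm wide, 5 mm thick, runs forward from the stem to x = +35 mm; at its end (x = 31 to 35 mm) a lip stands up to z = 10 mm
- lid: Steel pot lid, loose, about 0.16 kg, on the pot at the start. Origin: centre of its lowest face; z up. A spigot 84 mm across, 8 mm deep, hangs in the pot with about 6 mm play all round; above it a plate 112 mm across, z = 8 to 14 mm. On top stands a loop handle
- lid_loop (a point): Middle of the axis of the top bar of the lid's loop handle, 43.5 mm above the lid's origin; same axes as the lid. The loop is an upright arch of 7 mm round bar: the straight top bar runs along the lid's y, legs at y = -27 and +27 mm; the opening, 47 mm wide and 26 mm high, is passed along the lid's x, from either side
- hotplate: White hotplate 140 x 140 mm with a fixed steel pot (104 mm across, with three vials inside) standing on it, one heavy fixed unit. Origin: centre of the underside, on the worktop; the pot is centred on it; rim 121 mm above the worktop; its control knob faces its -x side
- cork_mat: Round cork mat, fixed to the worktop, 150 mm across, 10 mm thick. Origin: centre of its underside, on the worktop. It lies to one side of the hotplate, the lifter stands to the other
- rotor_lid: Bystander: pale domed rotor lid with a knob and no loop, 94 mm across, 35 mm tall, lying on the worktop behind the mat or behind the lifter. Origin: centre of the underside
- beaker: Bystander: empty glass beaker, 72 mm across, 96 mm tall, behind the mat or behind the lifter. Origin: centre of the underside
Things that resemble listed ones, but are neither listed nor needed, are in the scene too. What is shaped like the lifter but pink is not meant.

How it is judged:
By the outcome, as a careful person would: the job done as asked, in the order asked, and still so for the second after the job is handed in, with the robot touching nothing.
It also fails if it takes over 72 s, if anything falls off the work surface, if the arm or the gripper's body presses on something with over 40 N, if the wrist force passes 120 N, or if a joint passes its speed limit or range.

## Working session

There is one attempt and no reset: what is moved stays moved. The work goes in short steps, Python scripts to look and compute and a shell command to move; the robot and the scene stay as the last step left them, time stands still between calls to the robot, and variables do not carry over. Pictures are saved under pics/ and viewed, at most 10 in all, crops included, and the job is handed in when it is done.

```bash
mkdir -p pics; cat > h.py <<'E'
import numpy as np, cv2, json
from scipy.spatial.transform import Rotation as R
from workcell import *
def cloud(f):
    z=f["z_map"]; v,u=np.indices(z.shape)
    c=np.stack([(u-f["cx"])/f["fx"]*z,(v-f["cy"])/f["fy"]*z,z],-1)
    M=R.from_rotvec(np.ravel(f["rvec"])).as_matrix()
    w=(c-np.ravel(f["tvec"]))@M
    w[z<=0]=np.nan
    return w
def save(f,n): cv2.imwrite("pics/"+n,f["color"][:,:,::-1])
E
python3 - <<'E'
from h import *
s=observe(); print({k:np.round(v,3).tolist() for k,v in s.items()})
ims=[]
for n in("scene","side"):
    f=grab_frame(n); save(f,n+"0.png"); w=cloud(f)
    for t in("lifter","lid","hotplate","cork_mat","rotor_lid","beaker","lifter_grip","lid_loop"):
        for d in outline_of(f,t):
            p=w[d["pixels"]]
            print(n,t,round(d["confidence"],2),d["extent"],np.round(np.nanmedian(p,0),3),np.round(np.nanpercentile(p,2,axis=0),3),np.round(np.nanpercentile(p,98,axis=0),3))
E
```

```text
{'time_s': 0.0, 'qpos': [-0.0, 0.087, 0.175, 1.66, -0.0, 1.571], 'qvel': [0.0, -0.001, -0.0, -0.0, 0.001, -0.001], 'effort': [0.001, -52.039, 46.48, 0.016, 0.0, -0.0], 'position': [0.55, -0.0, 0.212], 'orientation': [-2.221, -2.221, 0.001], 'wrist_force': [0.159, -0.508, 0.292], 'ft_torque': [0.024, -0.053, -0.009], 'grasp_force': 0.0, 'width': 0.086}
scene lifter 0.95 [183.5, 172.8, 29.7, 44.1] [0.437 0.266 0.085] [0.415 0.256 0.004] [0.478 0.325 0.116]
scene lifter 0.84 [213.0, 188.9, 26.7, 48.9] [0.463 0.137 0.081] [0.421 0.117 0.003] [0.491 0.168 0.117]
scene lifter 0.62 [234.5, 243.2, 33.1, 60.8] [ 0.369 -0.137  0.068] [ 0.351 -0.149  0.003] [ 0.399 -0.077  0.116]
scene lid 0.59 [266.4, 189.4, 49.6, 36.2] [ 0.54  -0.037  0.13 ] [ 0.494 -0.083  0.12 ] [0.598 0.022 0.162]
scene lid 0.23 [362.9, 240.4, 39.6, 51.2] [ 0.629 -0.258  0.067] [ 0.608 -0.281  0.011] [ 0.676 -0.213  0.099]
scene hotplate 0.66 [363.5, 239.3, 35.5, 52.4] [ 0.628 -0.258  0.067] [ 0.608 -0.281  0.011] [ 0.676 -0.213  0.098]
scene hotplate 0.58 [253.9, 212.2, 74.1, 60.2] [ 0.511 -0.075  0.049] [ 0.464 -0.104  0
[... 1439 characters left out ...]
86  0.003] [ 0.527 -0.25   0.013]
side rotor_lid 0.8 [237.2, 159.7, 31.6, 22.0] [0.619 0.233 0.02 ] [0.584 0.204 0.   ] [0.662 0.276 0.032]
side beaker 0.56 [371.0, 237.5, 34.7, 48.1] [ 0.631 -0.251  0.06 ] [ 0.605 -0.282  0.006] [ 0.673 -0.215  0.095]
side lifter_grip 0.86 [171.1, 157.7, 31.1, 41.6] [0.434 0.265 0.086] [0.413 0.25  0.001] [0.472 0.283 0.113]
side lifter_grip 0.69 [203.4, 177.9, 34.8, 46.3] [0.459 0.135 0.08 ] [0.42  0.119 0.001] [0.485 0.165 0.113]
side lifter_grip 0.69 [235.2, 250.1, 35.7, 65.8] [ 0.367 -0.135  0.063] [ 0.346 -0.151 -0.001] [ 0.396 -0.076  0.113]
side lid_loop 0.78 [261.9, 183.8, 55.0, 39.0] [ 0.538 -0.036  0.127] [ 0.492 -0.082  0.123] [0.592 0.017 0.159]
```

```bash
python3 - <<'E'
import cv2
a=cv2.imread("pics/scene0.png")[150:370,160:430]
b=cv2.imread("pics/side0.png")[140:200+180,160:430]
cv2.imwrite("pics/c1.png",cv2.resize(a,None,fx=2.7,fy=2.7,interpolation=cv2.INTER_CUBIC))
E
```

```text
(no output)
```

View pics/c1.png

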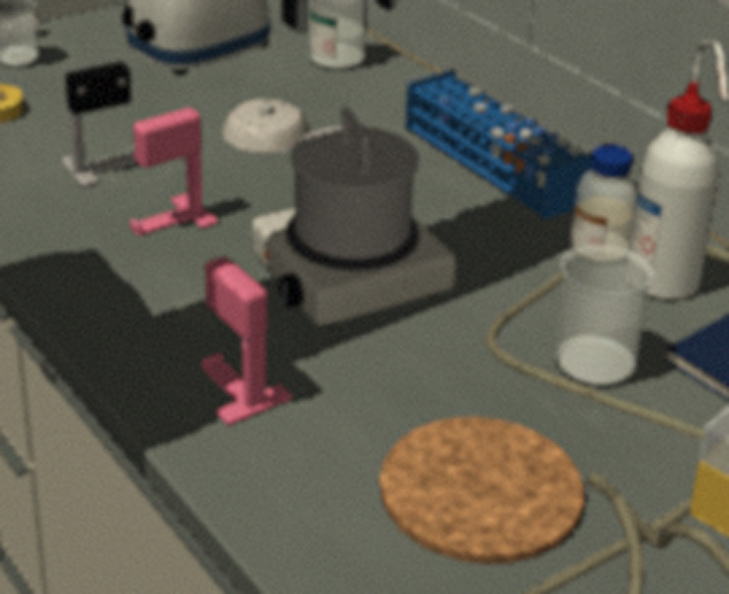

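Candidates in the scene picture: black-gripped steel lifter at (196,183), pink at (222,202), pink at (247,260). The black one with the steel foot matches the description, and it stands on the +y side of the pot, opposite the mat. The beaker is behind the mat at (381,265) and the rotor lid behind the lifter at (258,198).

```bash
cat > meas.py <<'E'
from h import *
def rect(p):
    (c,s,a)=cv2.minAreaRect((p[:,:2]*1000).astype(np.float32)); return np.round(c,1),np.round(s,1),round(a,1)
for n in("scene","side","wrist"):
    f=grab_frame(n); w=cloud(f); P=w[~np.isnan(w[...,0])]
    M=R.from_rotvec(np.ravel(f["rvec"])).as_matrix(); print(n,"cam",np.round(-M.T@np.ravel(f["tvec"]),3))
    if n=="wrist": save(f,"wrist0.png")
    near=np.hypot(P[:,0]-.445,P[:,1]-.268)<.07
    g=P[near&(P[:,2]>.07)&(P[:,2]<.125)]
    t=g[g[:,2]>.108]
    b=P[near&(P[:,2]>.004)&(P[:,2]<.06)]
    for k,q in(("grip",g),("griptop",t),("foot/stem",b)):
        if len(q)>5: print(n,k,len(q),rect(q),q.mean(0).round(3))
    lp=P[(np.hypot(P[:,0]-.54,P[:,1]+.035)<.07)&(P[:,2]>.15)&(P[:,2]<.17)]
    if len(lp)>5:
        print(n,"loop",len(lp),rect(lp),lp.mean(0).round(4)); d=np.linalg.svd(lp[:,:2]-lp[:,:2].mean(0))[2][0]; print("bar dir deg",np.degrees(np.arctan2(d[1],d[0])))
    pl=P[(np.hypot(P[:,0]-.54,P[:,1]+.035)<.07)&(P[:,2]>.118)&(P[:,2]<.135)]
    if len(pl)>9:
        h=pl[:,:2]; A=np.c_[2*h,np.ones(len(h))]
        print(n,"plate",len(pl),cv2.minEnclosingCircle((h*1000).astype(np.float32)))
    m=P[(np.hypot(P[:,0]-.457,P[:,1]+.322)<.09)&(P[:,2]>.006)&(P[:,2]<.02)]
    if len(m)>9: print(n,"mat",rect(m),m.mean(0).round(4))
E
python3 meas.py
```

```text
scene cam [-0.106 -0.925  0.738]
scene grip 393 (array([446.9, 269.3]), array([29.2, 65.3]), 78.3) [0.444 0.266 0.098]
scene griptop 128 (array([447.7, 269. ]), array([23.8, 63.4]), 88.9) [0.446 0.269 0.113]
scene foot/stem 468 (array([442.5, 268.1]), array([126.4, 134.7]), 7.9) [0.437 0.266 0.011]
scene loop 60 (array([545.3, -29.5]), array([63.5,  9. ]), 72.5) [ 0.5439 -0.0341  0.1597]
bar dir deg -106.69544470665933
scene plate 929 ((544.587646484375, -28.669357299804688), 59.30073547363281)
scene mat (array([ 464.2, -316.3]), array([156.4, 155.2]), 60.7) [ 0.4592 -0.3199  0.0124]
side cam [ 0.037 -0.681  0.839]
side grip 411 (array([445.1, 270.1]), array([26. , 63.7]), 84.2) [0.442 0.265 0.097]
side griptop 127 (array([444.4, 270.5]), array([25.2, 62.1]), 84.0) [0.444 0.269 0.111]
side foot/stem 183 (array([431.1, 279.8]), array([73.9, 82.6]), 37.2) [0.43  0.27  0.017]
side loop 73 (array([543.1, -31. ]), array([62.7,  7.8]), 71.7) [ 0.5424 -0.0327  0.158 ]
bar dir deg 73.45427770049771
side plate 1236 ((542.818603515625, -30.732664108276367), 56.92494201660156)
side mat (array([ 460.2, -316.9]), array([149.4, 148.6]), 5.8) [ 0.458  -0.3198  0.0098]
wrist cam [0.549 0.08  0.375]
wrist loop 674 (array([545.9, -28.4]), array([59.9,  7.1]), 73.2) [ 0.5463 -0.0261  0.1596]
bar dir deg -106.73609616722425
wrist plate 11272 ((545.5909423828125, -29.255613327026367), 56.24544143676758)
wrist mat (array([ 466.2, -273. ]), array([121.3,  71. ]), 14.1) [ 0.4603 -0.2705  0.0105]
```

```bash
python3 -m pendant '[[0.2,-0.15,-0.2,0,0,-0.08],[0.4,-0.3,-0.25,0,0,-0.16],[0.6,-0.4,-0.3,0,0,-0.24],[0.8,-0.5,-0.3,0,0,-0.32],[0.98,-0.5,-0.3,0,0,-0.4],[0.98,-0.5,-0.3,0,0,-0.48],[0.98,-0.5,-0.3,0,0,-0.56],[0.98,-0.5,-0.3,0,0,-0.64],[0.98,-0.5,-0.3,0,0,-0.72],[0.98,-0.5,-0.3,0,0,-0.79]]' 1; python3 -c "
from h import *
s=observe(); print(np.round(s['qpos'],3)); print(R.from_rotvec(s['orientation']).as_matrix().round(3))"
```

```text
time_s: 1.88
position: [0.4499, 0.1964, 0.2729]
orientation: [0.505, 3.101, 0.0]
wrist_force: [-0.1, 0.2, -0.3]
width: 0.0853
grasp_force: 0.0
[ 0.412 -0.024  0.181  1.775 -0.     0.734]
[[-0.948  0.317  0.   ]
 [ 0.317  0.948  0.   ]
 [-0.     0.    -1.   ]]
```

```bash
python3 -m pendant '[[0.06,0.18,0,0,0,-0.07],[0.12,0.35,0,0,0,-0.15],[0.12,0.35,0,0,0,-0.15],[0.12,0.35,0,0,0,-0.15]]'; cat > lift.py <<'E'
from h import *
f=grab_frame("wrist"); save(f,"w1.png"); w=cloud(f); P=w[~np.isnan(w[...,0])]
s=observe(); T=R.from_rotvec(s['orientation']).as_matrix(); print(s['position'],T.round(3).tolist(),s['qpos'].round(3) if hasattr(s['qpos'],'round') else s['qpos'])
near=np.hypot(P[:,0]-.445,P[:,1]-.268)<.07
for lo,hi in((.105,.12),(.002,.009),(.02,.06)):
    t=P[near&(P[:,2]>lo)&(P[:,2]<hi)]
    if len(t)>5: print(lo,len(t),cv2.minAreaRect((t[:,:2]*1000).astype(np.float32)),np.median(t,0).round(4))
for d in outline_of(f,"lifter"): print(d["confidence"],d["extent"],np.nanmedian(w[d["pixels"]],0).round(3))
E
python3 lift.py
```

```text
time_s: 2.22
position: [0.4497, 0.2713, 0.2722]
orientation: [-0.144, -3.137, 0.001]
wrist_force: [-0.8, -0.2, -0.6]
width: 0.0853
grasp_force: 0.0
[0.44974581 0.27032235 0.27252103] [[-0.996, 0.094, -0.001], [0.094, 0.996, -0.001], [0.001, -0.001, -1.0]] [ 0.541  0.058  0.263  1.777 -0.     0.635]
0.105 1177 ((446.3849792480469, 273.6601257324219), (21.744863510131836, 62.106754302978516), 85.4492416381836) [0.4446 0.274  0.1122]
0.002 700 ((445.82830810546875, 269.59765625), (135.71409606933594, 130.98617553710938), 25.85161590576172) [0.4213 0.2673 0.0049]
0.02 49 ((416.5051574707031, 276.858642578125), (15.436732292175293, 0.7896196842193604), 83.50035095214844) [0.4164 0.2768 0.0398]
0.93 [142.6, 148.6, 67.5, 78.1] [0.455 0.151 0.097]
0.68 [2.9, 125.7, 12.2, 12.8] [ 0.372 -0.083  0.006]
0.57 [255.9, 136.2, 42.5, 73.0] [0.43  0.274 0.111]
```

View pics/w1.png

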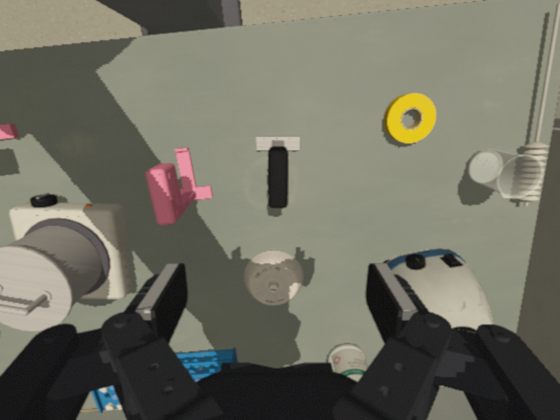

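The close view confirms the choice: black grip at (278,178) with the steel crossbar at (278,144), pink decoy at (170,190), rotor lid at (273,277). The lifter's heading is about -5.4°, and the tool is already aligned with it.

```bash
python3 -m pendant '[[0,0.01,0.15,0,0,0],[0,0.01,0.3,0,0,0],[0,0.01,0.45,0,0,0],[0,0.01,0.6,0,0,0],[0,0.01,0.75,0,0,0],[0,0.01,0.84,0,0,0],[0,0.01,0.89,0,0,0],[0,0.01,0.905,0,0,0],[0,0.01,0.905,0,0,0],[0,0.01,0.905,0,0,0]]' 1 && python3 -m pendant '[[0,0,0,0,0,0],[0,0,0,0,0,0],[0,0,0,0,0,0],[0,0,0,0,0,0],[0,0,0,0,0,0],[0,0,0,0,0,0],[0,0,0,0,0,0],[0,0,0,0,0,0],[0,0,0,0,0,0],[0,0,0,0,0,0]]' 0; python3 -m pendant '[[0,0,-0.01,0,0,0],[0,0,-0.03,0,0,0],[0,0,-0.06,0,0,0],[0,0,-0.1,0,0,0],[0,0,-0.1,0,0,0],[0,0,-0.1,0,0,0]]'
```

```text
time_s: 3.15
position: [0.4508, 0.272, 0.0933]
orientation: [0.149, 3.136, 0.002]
wrist_force: [0.3, 0.3, 1.2]
width: 0.0856
grasp_force: 0.0
time_s: 3.98
position: [0.4503, 0.2722, 0.0922]
orientation: [0.148, 3.138, 0.001]
wrist_force: [-0.9, 0.8, 6.3]
width: 0.0178
grasp_force: 59.0
time_s: 4.48
position: [0.4505, 0.2722, 0.1125]
orientation: [0.148, 3.137, 0.001]
wrist_force: [-0.3, -0.3, -0.7]
width: 0.0177
grasp_force: 58.7
```

```bash
python3 -m pendant '[[0,0,-0.15,0,0,0],[0,0,-0.3,0,0,0],[0,0,-0.45,0,0,0],[0,0,-0.6,0,0,0],[0,0,-0.72,0,0,0],[0,-0.05,-0.77,0,0,0],[0,-0.15,-0.78,0,0,0.03],[-0.02,-0.3,-0.78,0,0,0.06],[-0.05,-0.45,-0.78,0,0,0.1],[-0.05,-0.5,-0.78,0,0,0.125]]'; python3 -m pendant '[[0,-0.05,0,0,0,0],[0,-0.2,0,0,0,0],[0,-0.35,0,0,0,0],[0,-0.5,0,0,0,0],[0,-0.65,0,0,0,0],[0,-0.76,0,0,0,0],[0,-0.82,0,0,0,0],[0,-0.84,0,0,0,0],[0,-0.84,0,0,0,0]]'
cat > held.py <<'E'
from h import *
import sys
s=observe(); T=R.from_rotvec(s['orientation']).as_matrix(); p=np.array(s['position']); print(p.round(4),T.round(3).tolist(),s['grasp_force'])
hd=np.degrees(np.arctan2(-T[1,0],-T[0,0])); print("heading",hd)
f0=-T[:,0]; l0=T[:,1]
for n in("scene","side"):
    f=grab_frame(n); w=cloud(f); save(f,n+sys.argv[1]+".png")
    P=w[~np.isnan(w[...,0])]
    lp=P[(np.hypot(P[:,0]-.545,P[:,1]+.03)<.035)&(P[:,2]>.148)&(P[:,2]<.168)]
    print(n,"loop top",len(lp),lp.mean(0).round(4))
    for d in outline_of(f,"lifter"):
        q=w[d["pixels"]]; q=q[~np.isnan(q[:,0])]; loc=(q-p)@np.c_[f0,l0,[0,0,1]]
        k=(abs(loc)<.13).all(1)&(loc[:,2]<-.03)
        if k.sum()<20: continue
        loc=loc[k]*1000; u=f["color"][d["pixels"]]
        print(d["confidence"],d["extent"])
        for a,b in((-100,-80),(-80,-55),(-55,-30)):
            z=loc[(loc[:,2]>a)&(loc[:,2]<b)]
            if len(z): print(a,b,len(z),"min",np.percentile(z,3,axis=0).round(1),"med",np.median(z,0).round(1),"max",np.percentile(z,97,axis=0).round(1))
E
python3 held.py 2
```

```text
time_s: 5.32
position: [0.4506, 0.1683, 0.2671]
orientation: [-0.462, -3.107, 0.002]
wrist_force: [-0.2, 0.8, -1.8]
width: 0.018
grasp_force: 58.9
time_s: 6.07
position: [0.4022, 0.0101, 0.2675]
orientation: [-0.455, -3.108, -0.0]
wrist_force: [0.6, -0.1, -1.1]
width: 0.0173
grasp_force: 59.0
[0.4022 0.0101 0.2675] [[-0.958, 0.287, -0.0], [0.287, 0.958, 0.0], [0.0, 0.0, -1.0]] 59.008871018886566
heading -16.66851062234783
scene loop top 63 [ 0.5437 -0.0345  0.1592]
0.67 [211.0, 147.7, 35.2, 56.5]
-100 -80 207 min [-34.6 -28.6 -88.9] med [ -9.5  -4.7 -84.6] max [ 34.7  13.7 -81.3]
-80 -55 53 min [-32.5  -9.6 -78.4] med [-28.7  -5.9 -66.3] max [  2.4   4.9 -55.3]
-55 -30 50 min [-32.3  -8.9 -53.6] med [-29.4  -6.1 -44.8] max [-24.1   5.6 -31.4]
side loop top 75 [ 0.5424 -0.0326  0.1576]
0.92 [203.9, 154.0, 37.5, 60.1]
-100 -80 287 min [-37.  -28.4 -90.5] med [-13.1  -5.  -87.8] max [ 33.6  19.8 -83.2]
-80 -55 54 min [-34.  -10.7 -78.5] med [-30.3  -7.4 -68.1] max [-25.3   5.3 -55.6]
-55 -30 51 min [-34.1 -10.1 -53.2] med [-30.8  -7.1 -42.1] max [-25.7   5.4 -31.2]
```

```bash
python3 -m pendant '[[0,0.01,0.05,0,0,0],[0,0.02,0.13,0,0,0],[0,0.02,0.19,0,0,0],[0,0.02,0.203,0,0,0],[-0.04,0.02,0.203,0,0,0],[-0.1,0.02,0.203,0,0,0],[-0.16,0.02,0.203,0,0,0],[-0.23,0.02,0.203,0,0,0],[-0.3,0.02,0.203,0,0,0],[-0.3,0.02,0.203,0,0,0]]'; python3 held.py 3; python3 - <<'E'
import cv2
a=cv2.imread("pics/scene3.png")[130:270,190:340]
b=cv2.imread("pics/side3.png")[120:260,190:340]
cv2.imwrite("pics/c3.png",cv2.resize(cv2.hconcat([a,b]),None,fx=2.6,fy=2.6,interpolation=cv2.INTER_CUBIC))
E
```

```text
time_s: 7.1
position: [0.4635, -0.0032, 0.227]
orientation: [0.455, 3.108, -0.0]
wrist_force: [0.2, -0.4, -1.1]
width: 0.0178
grasp_force: 58.9
[ 0.4635 -0.0032  0.227 ] [[-0.958, 0.287, 0.001], [0.287, 0.958, -0.0], [-0.001, -0.0, -1.0]] 58.88243291527033
heading -16.659523752604027
scene loop top 63 [ 0.5442 -0.0329  0.1593]
0.92 [239.3, 163.2, 36.9, 52.2]
-100 -80 205 min [-34.2 -27.6 -88.6] med [ -7.6  -4.2 -84.8] max [ 35.1  18.2 -81.1]
-80 -55 58 min [-31.7  -9.4 -79.4] med [-28.   -5.1 -68.7] max [ -5.5  11.5 -56.1]
-55 -30 51 min [-32.2  -8.7 -54.3] med [-29.6  -5.8 -43.9] max [-23.1   4.6 -31.3]
0.88 [234.2, 244.7, 33.2, 64.6]
side loop top 76 [ 0.5424 -0.0329  0.1574]
0.95 [203.6, 174.7, 33.0, 49.1]
0.83 [235.9, 162.5, 35.1, 57.7]
-100 -80 306 min [-39.6 -29.6 -91. ] med [-14.1  -5.9 -87.4] max [ 32.   20.9 -82.6]
-80 -55 47 min [-36.6 -10.  -78.5] med [-34.   -7.8 -67.6] max [-28.4   4.4 -55.6]
-55 -30 49 min [-36.5 -10.9 -54.1] med [-33.   -8.3 -42.3] max [-27.5   1.4 -30.7]
0.66 [234.6, 255.5, 33.9, 57.1]
```

View pics/c3.png

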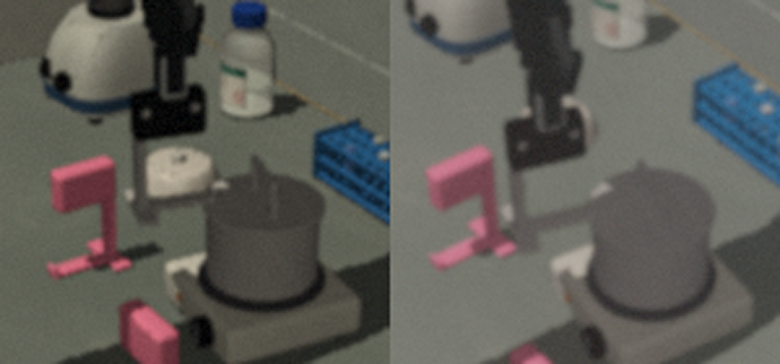

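The crop shows the lifter level in the fingers (grip at crop (168,112)), its tongue pointing at the loop at (258,175), clear above the plate. Next I push it forward under the bar.

```bash
python3 -m pendant '[[-0.04,0,0,0,0,0],[-0.1,0,0,0,0,0],[-0.16,0,0,0,0,0],[-0.22,0,0,0,0,0],[-0.28,0,0,0,0,0],[-0.34,0,0,0,0,0],[-0.39,0,0,0,0,0],[-0.42,0,0,0,0,0],[-0.43,0,0,0,0,0],[-0.43,0,0,0,0,0]]'; python3 - <<'E'
from h import *
s=observe(); print(s['wrist_force'],s['position'])
ims=[]
for n in("scene","side","wrist"):
    f=grab_frame(n); w=cloud(f); P=w[~np.isnan(w[...,0])]
    pl=P[(np.hypot(P[:,0]-.545,P[:,1]+.03)<.065)&(P[:,2]>.118)&(P[:,2]<.135)]
    print(n,cv2.minEnclosingCircle((pl[:,:2]*1000).astype(np.float32)))
    c=f["color"][...,::-1]; c=c if n=="wrist" else c[140:245,230:370]
    ims.append(cv2.resize(c,(400,300),interpolation=cv2.INTER_CUBIC))
cv2.imwrite("pics/c4.png",cv2.vconcat([cv2.hconcat(ims[:2]),cv2.hconcat([ims[2],ims[2]*0])]))
E
```

```text
time_s: 8.13
position: [0.5437, -0.0275, 0.227]
orientation: [-0.455, -3.108, 0.0]
wrist_force: [0.4, -0.1, -2.0]
width: 0.0178
grasp_force: 59.0
[ 0.43970587 -0.13780534 -1.99542847] [ 0.54373541 -0.02753984  0.22701852]
scene ((548.5568237304688, -30.649776458740234), 58.852073669433594)
side ((545.0868530273438, -30.386558532714844), 57.616676330566406)
wrist ((545.2252197265625, -28.706008911132812), 55.7783088684082)
```

View pics/c4.png

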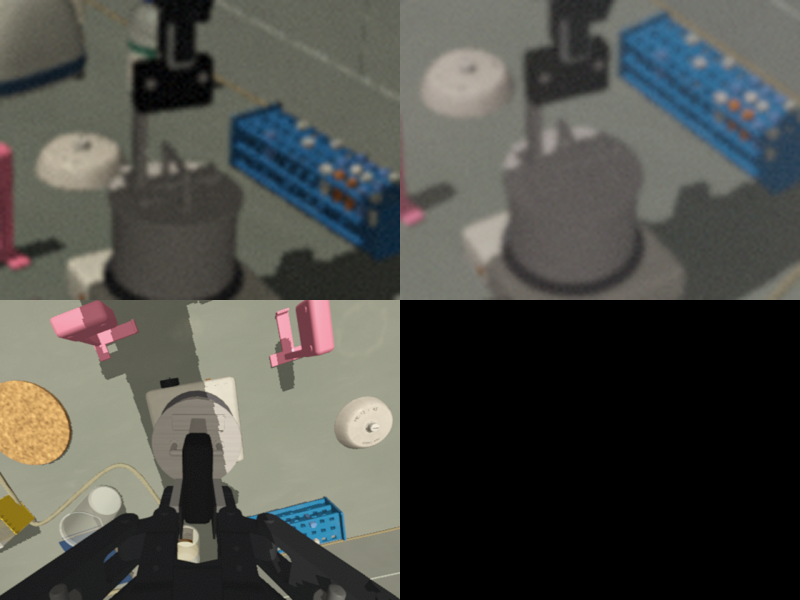

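The stem stands behind the loop, the tongue runs through the opening (crop (140,170) to (180,165)), and no contact force shows. Now a slow lift.

```bash
python3 -m pendant '[[0,0,-0.02,0,0,0],[0,0,-0.04,0,0,0],[0,0,-0.055,0,0,0],[0,0,-0.065,0,0,0],[0,0,-0.075,0,0,0],[0,0,-0.085,0,0,0],[0,0,-0.1,0,0,0],[0,0,-0.115,0,0,0],[0,0,-0.13,0,0,0],[0,0,-0.14,0,0,0]]'; python3 -m pendant '[[0,0,-0.02,0,0,0],[0,0,-0.05,0,0,0],[0,0,-0.08,0,0,0],[0,0,-0.11,0,0,0],[0,0,-0.14,0,0,0],[0,0,-0.16,0,0,0],[0,0,-0.17,0,0,0],[0,0,-0.17,0,0,0],[0,0,-0.17,0,0,0]]'
cat > lidchk.py <<'E'
from h import *
import sys
s=observe(); p=np.array(s['position']); print(p.round(4),s['wrist_force'])
ims=[]
for n in("scene","side"):
    f=grab_frame(n); w=cloud(f)
    for d in outline_of(f,"lid")[:2]:
        q=w[d["pixels"]]; q=q[~np.isnan(q[:,0])]
        zl=q[(abs(q[:,2]-np.median(q[:,2]))<.012)]
        A=np.c_[zl[:,:2]-p[:2],np.ones(len(zl))]; c=np.linalg.lstsq(A,zl[:,2],rcond=None)[0]
        print(n,round(d["confidence"],2),d["extent"],np.median(q,0).round(3),"tilt deg",np.degrees(c[:2]).round(1),"circ",cv2.minEnclosingCircle((zl[:,:2]*1000).astype(np.float32)))
        if n=="scene" and len(ims)==0: e=d["extent"]
    d=outline_of(f,"lid"); e=d[0]["extent"] if d else [250,150,60,60]
    x=int(max(0,min(420,e[0]+e[2]/2-70))); y=int(max(0,min(315,e[1]+e[3]/2-62)))
    ims.append(cv2.resize(f["color"][y:y+105,x:x+140,::-1],(400,300),interpolation=cv2.INTER_CUBIC))
cv2.imwrite("pics/%s.png"%sys.argv[1],cv2.hconcat(ims))
E
python3 lidchk.py c5
```

```text
time_s: 9.12
position: [0.5436, -0.0275, 0.2556]
orientation: [0.455, 3.108, 0.0]
wrist_force: [-0.1, 0.6, -2.8]
width: 0.0177
grasp_force: 58.8
time_s: 9.87
position: [0.5436, -0.0275, 0.2891]
orientation: [-0.455, -3.108, 0.0]
wrist_force: [-0.5, -0.7, -4.2]
width: 0.018
grasp_force: 58.8
[ 0.5436 -0.0275  0.2891] [-0.4856801  -0.70269105 -4.24899572]
scene 0.83 [268.3, 171.4, 48.9, 32.8] [ 0.538 -0.043  0.179] tilt deg [0.6 1.1] circ ((545.5709838867188, -32.2196044921875), 58.03663635253906)
side 0.83 [263.7, 165.5, 52.2, 36.4] [ 0.536 -0.045  0.175] tilt deg [0.4 0.8] circ ((543.1550903320312, -31.085891723632812), 57.223140716552734)
```

View pics/c5.png

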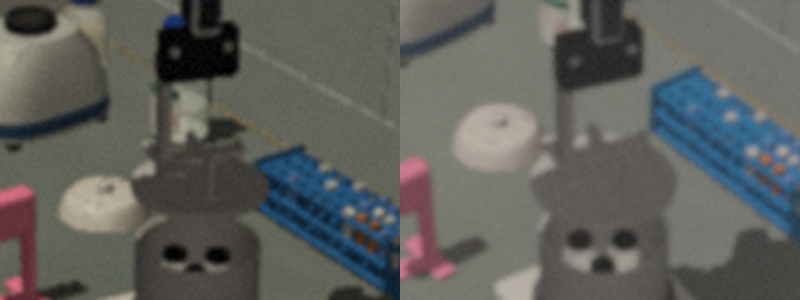

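The lid hangs level (about 1° within noise) in the crop at (205,180), clear of the pot rim at (195,225). Next I carry it to the mat.

```bash
python3 -m pendant '[[0,-0.02,0,0,0,0],[0,-0.06,0,0,0,0],[0,-0.12,0,0,0,0],[0,-0.2,0,0,0,0],[0,-0.29,0,0,0,0],[0,-0.38,0,0,0,0],[0,-0.47,0,0,0,0],[0,-0.56,0,0,0,0],[0,-0.65,0,0,0,0],[0,-0.74,0,0,0,0]]'; python3 -m pendant '[[0,-0.09,0,0,0,0],[0,-0.18,0,0,0,0],[0,-0.27,0,0,0,0],[0,-0.36,0,0,0,0],[0,-0.45,0,0,0,0],[0,-0.54,0,0,0,0],[0,-0.62,0,0,0,0],[0,-0.68,0,0,0,0],[0,-0.72,0,0,0,0],[0,-0.74,0,0,0,0]]';  python3 -m pendant '[[0,0,0.03,0,0,0],[0,0,0.08,0,0,0],[0,0,0.14,0,0,0],[0,0,0.21,0,0,0],[0,0,0.28,0,0,0],[0,0,0.35,0,0,0],[0,0,0.41,0,0,0],[0,0,0.45,0,0,0],[0,0,0.46,0,0,0],[0,0,0.46,0,0,0]]'; python3 lidchk.py c6; python3 - <<'E'
from h import *
for n in("scene","side","wrist"):
    f=grab_frame(n); w=cloud(f); P=w[~np.isnan(w[...,0])]; C=f["color"][~np.isnan(w[...,0])].astype(int)
    m=(np.hypot(P[:,0]-.46,P[:,1]+.317)<.1)&(P[:,2]>.003)&(P[:,2]<.02)&(C[:,0]-C[:,2]>35)
    k=(np.hypot(P[:,0]-.46,P[:,1]+.317)<.075)&(P[:,2]>.07)&(P[:,2]<.098)
    for t,q in(("mat",m),("plate",k)):
        if q.sum()>30: print(n,t,q.sum(),np.percentile(P[q],[1,99],axis=0).round(4).tolist(),cv2.minEnclosingCircle((P[q][:,:2]*1000).astype(np.float32)))
E
```

```text
time_s: 11.0
position: [0.5002, -0.1711, 0.2893]
orientation: [0.456, 3.108, -0.0]
wrist_force: [0.8, -0.8, -3.5]
width: 0.0178
grasp_force: 58.8
time_s: 11.83
position: [0.4581, -0.3123, 0.2891]
orientation: [-0.457, -3.108, 0.0]
wrist_force: [0.8, 0.7, -3.4]
width: 0.0176
grasp_force: 58.8
time_s: 12.67
position: [0.4587, -0.3105, 0.1967]
orientation: [-0.454, -3.108, -0.001]
wrist_force: [-0.8, -1.0, -2.7]
width: 0.0175
grasp_force: 58.9
[ 0.4587 -0.3105  0.1967] [-0.79838042 -1.00746167 -2.72320964]
scene 0.94 [310.8, 278.1, 60.0, 43.7] [ 0.452 -0.327  0.086] tilt deg [0.4 0.9] circ ((461.3052062988281, -312.6557312011719), 56.78538513183594)
side 0.85 [313.9, 289.6, 59.8, 51.1] [ 0.453 -0.33   0.085] tilt deg [0.7 0.8] circ ((459.28875732421875, -315.5296630859375), 56.94099044799805)
scene mat 2294 [[0.3899, -0.3883, 0.0049], [0.5278, -0.2488, 0.0154]] ((461.7163391113281, -314.7532653808594), 76.80622100830078)
scene plate 1303 [[0.4075, -0.3667, 0.0818], [0.5125, -0.2651, 0.0918]] ((462.5771789550781, -312.7713317871094), 57.169612884521484)
side mat 2418 [[0.3875, -0.3891, 0.0047], [0.5217, -0.2526, 0.0133]] ((460.314453125, -317.1555480957031), 75.08207702636719)
side plate 1612 [[0.4055, -0.3678, 0.0797], [0.5106, -0.2672, 0.0905]] ((460.0420227050781, -314.6188659667969), 57.07827377319336)
wrist mat 3326 [[0.3888, -0.4153, 0.008], [0.4828, -0.2423, 0.0123]] ((460.3954162597656, -328.7270202636719), 88.49421691894531)
wrist plate 6186 [[0.4068, -0.3648, 0.0828], [0.5096, -0.259, 0.0881]] ((460.3385314941406, -311.9954528808594), 55.78445053100586)
```

View pics/c6.png

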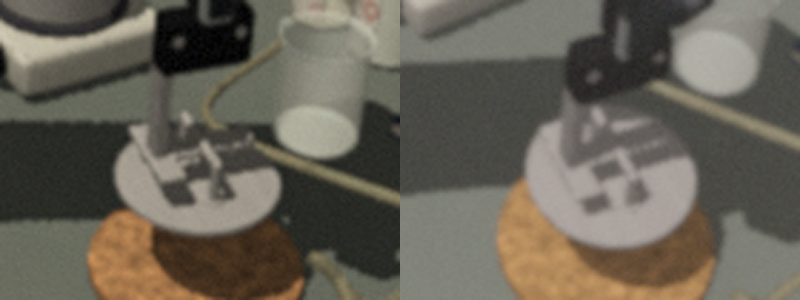

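Both views show the lid level over the mat, about 2 mm off in y. I correct that while lowering.

```bash
python3 -m pendant '[[0,-0.005,0.03,0,0,0],[0,-0.01,0.07,0,0,0],[0,-0.01,0.11,0,0,0],[0,-0.01,0.15,0,0,0],[0,-0.01,0.19,0,0,0],[0,-0.01,0.22,0,0,0],[0,-0.01,0.245,0,0,0],[0,-0.01,0.255,0,0,0],[0,-0.01,0.265,0,0,0],[0,-0.01,0.275,0,0,0]]'; python3 -m pendant '[[0,0,0.01,0,0,0],[0,0,0.017,0,0,0],[0,0,0.024,0,0,0],[0,0,0.031,0,0,0],[0,0,0.04,0,0,0],[0,0,0.055,0,0,0],[0,0,0.07,0,0,0],[0,0,0.085,0,0,0],[0,0,0.09,0,0,0],[0,0,0.09,0,0,0]]'; python3 lidchk.py c7
```

```text
time_s: 13.95
position: [0.4583, -0.313, 0.1423]
orientation: [0.455, 3.108, -0.0]
wrist_force: [-0.2, -0.3, -4.0]
width: 0.0176
grasp_force: 58.9
time_s: 14.78
position: [0.458, -0.3129, 0.1237]
orientation: [-0.455, -3.108, -0.0]
wrist_force: [0.0, 1.2, -1.9]
width: 0.0176
grasp_force: 59.5
[ 0.458  -0.3129  0.1237] [ 0.00649244  1.15768139 -1.91953646]
scene 0.75 [311.4, 299.9, 55.8, 48.9] [ 0.455 -0.331  0.027] tilt deg [0.2 0.8] circ ((461.8857116699219, -314.7042541503906), 57.2717170715332)
scene 0.61 [315.2, 269.3, 38.7, 66.6] [ 0.443 -0.315  0.106] tilt deg [ -4.8 -29.7] circ ((455.73272705078125, -314.8648681640625), 32.33159255981445)
side 0.85 [312.2, 309.8, 60.8, 51.1] [ 0.454 -0.333  0.024] tilt deg [0.2 0.3] circ ((462.3168029785156, -313.92108154296875), 61.123931884765625)
```

View pics/c7.png

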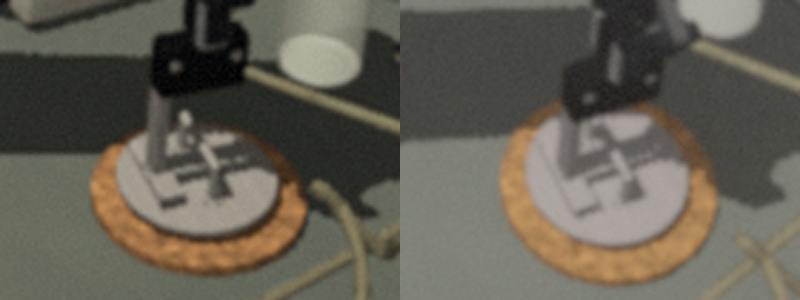

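The lid lies flat and central on the mat in both views, at (200,190) and (605,180). The bar is free of the tongue, so I back out.

```bash
python3 -m pendant '[[0.03,0,0,0,0,0],[0.07,0,0,0,0,0],[0.12,0,0,0,0,0],[0.17,0,0,0,0,0],[0.22,0,0,0,0,0],[0.27,0,0,0,0,0],[0.32,0,0,0,0,0],[0.36,0,0,0,0,0],[0.37,0,0,0,0,0],[0.37,0,0,0,0,0]]'; python3 -m pendant '[[0,0,-0.1,0,0,0],[0,0,-0.25,0,0,0],[0,0,-0.4,0,0,0],[0,0,-0.55,0,0,0],[0,0,-0.68,0,0,0],[0,0,-0.72,0,0,0],[0,0,-0.72,0,0,0]]'; python3 lidchk.py c8
```

```text
time_s: 15.92
position: [0.3868, -0.2917, 0.1245]
orientation: [0.455, 3.108, -0.0]
wrist_force: [0.9, -0.6, -1.2]
width: 0.0178
grasp_force: 59.5
time_s: 16.5
position: [0.3883, -0.2924, 0.27]
orientation: [0.454, 3.106, -0.003]
wrist_force: [0.8, -0.0, -1.6]
width: 0.0179
grasp_force: 59.5
[ 0.3883 -0.2924  0.27  ] [ 0.75101011 -0.00242852 -1.62291786]
scene 0.76 [310.2, 300.4, 57.8, 45.9] [ 0.456 -0.319  0.027] tilt deg [0.3 0.1] circ ((461.78814697265625, -315.1720275878906), 57.443912506103516)
side 0.71 [314.2, 309.4, 60.1, 47.2] [ 0.453 -0.32   0.024] tilt deg [ 0.1 -0.1] circ ((458.39398193359375, -317.34423828125), 56.09680938720703)
```

```bash
python3 -m pendant '[[0.01,0.04,0,0,0,0],[0.02,0.11,0,0,0,0],[0.04,0.2,0,0,0,0],[0.06,0.3,0,0,0,0],[0.08,0.4,0,0,0,0],[0.1,0.51,0,0,0,0],[0.12,0.62,0,0,0,0],[0.14,0.73,0,0,0,0],[0.16,0.84,0,0,0,0],[0.17,0.95,0,0,0,0]]'; python3 -m pendant '[[0.02,0.11,0,0,0,0],[0.04,0.22,0,0,0,0],[0.06,0.33,0,0,0,0],[0.08,0.44,0,0,0,0],[0.1,0.55,0,0,0,0],[0.12,0.66,0,0,0,0],[0.14,0.77,0,0,0,0],[0.16,0.87,0,0,0,0],[0.17,0.94,0,0,0,0],[0.17,0.97,0,0,0,0]]';  python3 -m pendant '[[0.02,0.11,0,0,0,0],[0.04,0.22,0,0,0,0],[0.06,0.33,0,0,0,0],[0.08,0.44,0,0,0,0],[0.1,0.55,0,0,0,0],[0.12,0.66,0,0,0,0],[0.14,0.76,0,0,0,0],[0.16,0.83,0,0,0,0],[0.17,0.87,0,0,0,0],[0.17,0.87,0,0,0,0]]'
```

```text
time_s: 17.63
position: [0.4086, -0.0984, 0.268]
orientation: [-0.455, -3.108, -0.0]
wrist_force: [-0.4, -0.5, -1.2]
width: 0.0176
grasp_force: 59.5
time_s: 18.47
position: [0.4317, 0.0975, 0.2677]
orientation: [-0.452, -3.108, -0.0]
wrist_force: [-0.1, 0.1, -1.6]
width: 0.0176
grasp_force: 59.5
time_s: 19.3
position: [0.4493, 0.2729, 0.2677]
orientation: [-0.453, -3.108, 0.001]
wrist_force: [-0.1, -1.1, -2.0]
width: 0.0178
grasp_force: 59.5
```

```bash
python3 -m pendant '[[0,0,0.1,0,0,0],[0,0,0.24,0,0,0],[0,0,0.39,0,0,0],[0,0,0.53,0,0,0],[0,0,0.66,0,0,0],[0,0,0.76,0,0,0],[0,0,0.82,0,0,0],[0,0,0.85,0,0,0],[0,0,0.86,0,0,0],[0,0,0.865,0,0,0]]'; python3 -m pendant '[[0,0,0.004,0,0,0],[0,0,0.008,0,0,0],[0,0,0.01,0,0,0],[0,0,0.012,0,0,0],[0,0,0.012,0,0,0]]'; python3 - <<'E'
from h import *
p=observe()['position']; print(p)
f=grab_frame("scene"); w=cloud(f); c=f["color"][150:255,130:270,::-1]; g=grab_frame("side")["color"][130:235,130:270,::-1]
cv2.imwrite("pics/c9.png",cv2.resize(cv2.hconcat([c,g]),None,fx=2.8,fy=2.8,interpolation=cv2.INTER_CUBIC))
E
```

```text
time_s: 20.13
position: [0.4499, 0.2719, 0.0961]
orientation: [0.455, 3.107, 0.001]
wrist_force: [-0.0, 0.0, -1.9]
width: 0.0176
grasp_force: 59.5
time_s: 20.55
position: [0.4496, 0.2722, 0.093]
orientation: [0.455, 3.108, 0.0]
wrist_force: [0.8, 0.7, -1.4]
width: 0.0176
grasp_force: 59.5
[0.44957193 0.27217574 0.09303596]
```

View pics/c9.png

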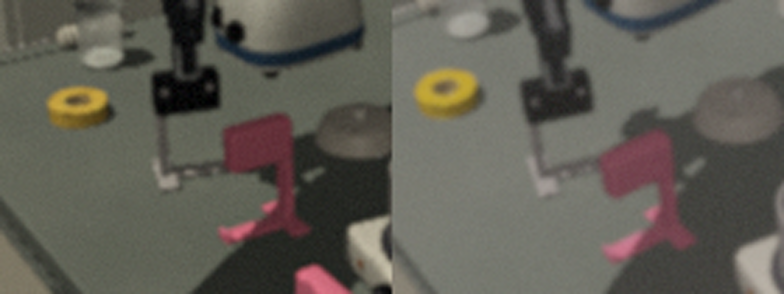

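The lifter is upright just above bare worktop, crop (165,175), well clear of the pink decoy. I feel for contact, then release.

```bash
python3 -m pendant '[[0,0,0.003,0,0,0],[0,0,0.006,0,0,0],[0,0,0.006,0,0,0]]'; python3 -c "
from h import *
print(observe()['position'],observe()['wrist_force'])"
```

```text
time_s: 20.9
position: [0.4501, 0.2724, 0.0923]
orientation: [0.455, 3.107, 0.002]
wrist_force: [2.4, 0.7, 4.6]
width: 0.0173
grasp_force: 61.1
[0.4501085  0.27240462 0.09233564] [2.40816776 0.65864678 4.64949251]
```

Contact is felt (about +6 N change), so I release gently and go straight up.

```bash
python3 -m pendant '[[0,0,0,0,0,0],[0,0,0,0,0,0],[0,0,0,0,0,0],[0,0,0,0,0,0],[0,0,0,0,0,0],[0,0,0,0,0,0],[0,0,0,0,0,0],[0,0,0,0,0,0],[0,0,0,0,0,0]]' 1; python3 -m pendant '[[0,0,-0.04,0,0,0],[0,0,-0.1,0,0,0],[0,0,-0.2,0,0,0],[0,0,-0.35,0,0,0],[0,0,-0.5,0,0,0],[0,0,-0.65,0,0,0],[0,0,-0.8,0,0,0],[0,0,-0.85,0,0,0],[0,0,-0.85,0,0,0],[0,0,-0.85,0,0,0]]'; python3 - <<'E'
from h import *
print(observe()['position'],observe()['width'])
f=grab_frame("scene"); w=cloud(f)
cv2.imwrite("pics/c10.png",cv2.resize(f["color"][150:370,160:430,::-1],None,fx=2.7,fy=2.7,interpolation=cv2.INTER_CUBIC))
for t in("lifter","lid","rotor_lid","beaker"):
    for d in outline_of(f,t): 
        q=w[d["pixels"]]; print(t,round(d["confidence"],2),np.nanmedian(q,0).round(3),np.nanpercentile(q[:,2],[2,98]).round(3))
E
```

```text
time_s: 21.65
position: [0.4495, 0.272, 0.0916]
orientation: [-0.455, -3.108, 0.0]
wrist_force: [-0.6, -0.5, -1.1]
width: 0.0854
grasp_force: 0.0
time_s: 22.48
position: [0.4497, 0.2722, 0.2625]
orientation: [0.455, 3.107, 0.002]
wrist_force: [0.1, 0.4, -0.1]
width: 0.0851
grasp_force: 0.0
[0.44973145 0.27223369 0.26245258] 0.08512022409061598
lifter 0.79 [ 0.369 -0.137  0.068] [0.002 0.116]
lifter 0.71 [0.44  0.269 0.083] [0.003 0.116]
lifter 0.56 [0.461 0.137 0.08 ] [0.003 0.116]
lid 0.8 [ 0.456 -0.319  0.027] [0.021 0.059]
rotor_lid 0.72 [0.438 0.268 0.086] [0.005 0.116]
rotor_lid 0.63 [0.62  0.232 0.022] [0.005 0.034]
beaker 0.78 [ 0.628 -0.259  0.067] [0.012 0.098]
```

View pics/c10.png

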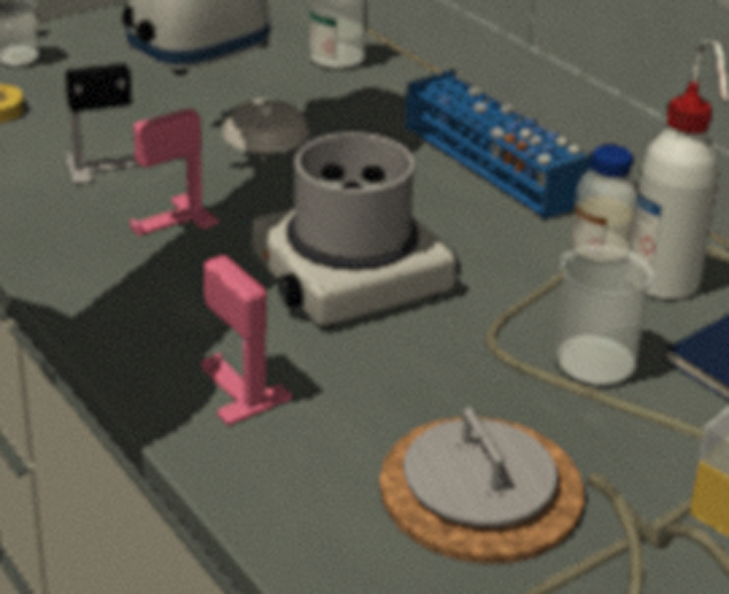

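The lid is flat and central on the mat at (481,472), the lifter stands upright at (98,120), and the bystanders are where they were.

```bash
python3 -c "
from workcell import finish_job
print(finish_job())"
```

```text
the job is handed in; nothing more can be done
None
```

The job is handed in: the lid lies flat within about 2 mm of the cork mat's centre, the lifter stands upright and released at its original spot on the bare worktop, the gripper never touched the lid, and the rotor lid and beaker have not moved (about 22.5 s of the 72 s used).

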